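# Clear the stem track and cycle its sweeper

## Robot

A 6-joint arm with a two-finger parallel gripper is mounted at the origin on the work surface. World frame = base frame: x ahead of the robot, y to its left, z up, the work surface at z = 0. Lengths are in mm, angles in rad, forces in N, time in s.
With the tool pointing down it reaches from about 275 to 1000 mm from the base axis. Payload 8.4 kg.
Tool frame: the origin (TCP) lies at the very end of the fingers, on their centre line; the grasp point (between the pads) lies 19 mm behind it; z points along the fingers, y is the direction in which the jaws open and shut (so a half turn about z gives the same grasp; the last joint's range is limited). The gripper opens to 85 mm and grips with 20 to 120 N. Pads are 22 mm wide; open, the fingers measure 114 mm over their backs; the gripper's body (76 mm by 85 mm) begins 54 mm behind the grasp point. The pads swing forward as they close: fully open they stand 13 mm farther back than shut.
Start: joints at [1.34, 0.353, 1.633, -0, 1.155, -0.002], TCP at [141.754, 608.715, 231.281] pointing down, gripper open.
Joint ranges: [-2.63, 2.63], [-0.92, 2.1], [0.06, 2.66], [-1.3, 4.44], [0, 2.69], [-3.02, 3.02]. Speed limits (rad/s): [2.22, 2.22, 2.79, 3.14, 3.14, 3.14].

## Interface

Orientations are given as [roll, pitch, yaw] about the fixed x, y, z axes, in that order (R = Rz(yaw) Ry(pitch) Rx(roll)).
In Python, from rig import sense, grab_frame, sign_off, masks_of gives the robot as it stands. The module is installed in compiled form; this text tells all that it offers.
- The arm moves only by the shell command python3 -m inch 'ROWS' [FORCE]. ROWS is JSON, a list of rows, each an object of numbers: "gripper": the finger opening in m, from 0 to 0.0854; "tx", "ty", "tz": the shift along the tool's x, y, z in m; "spin": the turn about the tool's z in degrees. In form: [{"gripper": .., "tx": .., "ty": .., "tz": .., "spin": ..}, ...]. A call has exactly 8 rows; each row shifts and turns the commanded pose from where the row before left it, along the tool's axes as they then stand; what a row does not reach is not made up. A row lasts 1/10 s, in which the tool goes at most 50 mm and 8.59 degrees, less where a joint would pass 70% of its speed; a pose out of reach is approached as far as the arm can. A call is refused whole if a number of a shift passes 0.05 or a number of a turn 8.59, either way. A call with a gripper value outside its range is refused whole. The fingers move at their own pace and stop on an object; FORCE is the grip in N (left out, the last holds). Time passes only in rows, so rows that do not move let the fingers close, or fill a call up. It gives the time, the measured TCP pose, the force and the opening at its end, in the units of the state.
- sense(): the state, without advancing time (a new reading comes with each control period).
- grab_frame(name): name is "scene" or "top" or "wrist"; returns a dict with "pixels" (480x640x3 uint8, red, green, blue), "K" (3x3 intrinsics, pixels), "extrinsics" (4x4, takes a point from camera to world coordinates). Camera axes: x right, y down, z forward; pixel columns grow to the right and rows downward; lengths in mm; the calibration is good to about 2 mm. A picture is of the moment at which its call begins. There is no depth.
- sign_off(): hands the job in, once; it reports no verdict.
Trained networks look in the newest picture that a camera, given by its name, has taken for a name from the list of things; names that differ only in an ending like _2 or _b are one class to them, and where a whole thing is asked for, a point or a joint stands for the part that bears it (a point fixed in the world has none). Each returns a list of dicts, best first, with "conf" (0 to 1); they miss things now and then, are a little off and sometimes report something else, mostly with a low value. They report only what shows in the picture. A call takes as long as a camera call.
- masks_of(camera, target): "pixels" (480x640 bool, what is visible of it) and "centre" ([row, column] in pixels, amid what is visible of it).
The state is a dict: "clock": time; "qpos": joint angles; "qvel": joint speeds; "joint_efforts": joint torques, N m; "eef_pos": TCP position; "tcp_rot": TCP orientation; "contact_force": force on the tool from outside, world axes, zero at the start; "wrist_torque": the same for the moment, N m; "opening": opening from 0.0 (shut) to 1.0 (fully open).
Only numpy, scipy, OpenCV 4.12 (cv2) and the standard library are available. Lean on these libraries where they do the work, as an engineer would, in place of code of your own. Each camera call takes 0.05 s, during which the arm holds its last target.

## Task

Clear the flower bench's stem track: slide the black stop post along the track all the way to the open end, lift it off there and stand it upright in the steel tray. Only then run the sweeper: push the wide flat lever fully over towards its own valve's brass hose fitting, hold it there for about a second and let it spring back to the middle. Leave the ball-ended lever alone and do not disturb the pot, the vase and the spool.

Things in the scene. Friction and masses are not known exactly. Their poses are not given: they have to be found in the camera images.
- stem_track: Fixed aluminium T-track, 42 mm wide, along its y axis on a plywood base 80 x 360 x 10 mm. Origin on the bench under the centre line, z up. Track floor at z = 14 mm; channel 30 mm wide, z 14 to 24; over it two lips, z 24 to 28, that leave a slot 15 mm wide about x = 0. Walls and lips run from y = -135 to +70 mm; beyond, to y = +140, only the bare floor goes on: the open end.
- open_end (a point): Middle of the open end's bare floor: 105 mm along +y from the track's origin, z = 14 mm. With its origin about here the stop's foot is clear of the lips and lifts straight up.
- closed_end (a point): Closed end of the track, y = -135 mm. Behind it a grey housing 70 x 85 mm, 75 mm tall; before it a steel sweeper block (50 x 18 mm, top 67 mm up, face at y = -115 mm) that runs out up to 77 mm towards the open end while the flat lever is held towards its fitting, and back on release.
- stop: Loose length stop, about 0.16 kg. Origin: centre of its foot's underside, z up, axes along the track's. Steel foot 26 (x) x 30 (y) x 6 mm; neck 11 x 30 mm through the slot; black grip post 22 x 22 mm, z = 16 to 68 mm: hold this. An arm 8 mm thick (z 20 to 32) points to -x, to x = -61 mm. Starts on the track's floor, y = -30 to +35 mm, with 2 mm side play and 4 mm height play.
- tray: Fixed open steel tray 130 (x) x 170 (y) mm outside, walls 5 mm thick and 30 mm high, inner floor 5 mm above its origin. Origin: centre of its underside, on the bench; z up. With the stop's arm pointing along the tray's -x, stand the stop about 20 mm to the +x side of the tray's centre and all of it fits.
- flat_valve: Fixed aluminium valve box 60 (x) x 44 (y) x 35 mm high that bears the wide flat lever. Origin: centre of its underside, on the bench. Its brass hose fitting sticks out 20 mm from its +x side. It and the ball valve look alike but for the levers and may stand in either place.
- flat_lever (a joint): Angle of the wide flat lever, rad: 0 upright (sprung centre), positive leaning towards the brass fitting (the valve's +x), limits -0.45 to +0.45. Pivot on the box's top, 35 mm above the bench, axis along the valve's y. Spring 0.3 N m/rad: about 3 N near the lever's end holds it over; it goes back to 0 by itself when released.
- flat_tip (a point): Top end of the flat lever: centre of the top edge of a black paddle 30 mm wide (valve's y), 7 mm thick (x), rising from 2 to 45 mm above the pivot, so 80 mm above the bench when upright.
- ball_valve: The other valve, the same box and fitting, with a slim round rod that ends in an 18 mm black ball, top 80 mm above the bench. Origin: centre of its underside, on the bench. Not to be worked.
- ball_lever (a joint): Angle of the ball-ended lever, rad: 0 upright, sprung to the centre like the other, limits -0.45 to +0.45. Leave at 0.
- pot: Bystander: loose terracotta cup-shaped pot, 84 mm across the rim, 80 mm tall. Origin: centre of its underside.
- vase: Bystander: loose square glass vase 85 x 85 x 95 mm. Origin: centre of its underside.
- spool: Bystander: loose empty wooden spool, 60 mm across, 36 mm tall. Origin: centre of its underside.

How it is judged:
By the outcome, as a careful person would: the job done as asked, in the order asked, and still so for the second after the job is handed in, with the robot touching nothing.
It also fails if it takes over 64 s, if anything falls off the work surface, if the arm or the gripper's body presses on something with over 40 N, if the wrist force passes 120 N, or if a joint passes its speed limit or range.

## Working session

There is one attempt and no reset: what is moved stays moved. The work goes in short steps, Python scripts to look and compute and a shell command to move; the robot and the scene stay as the last step left them, time stands still between calls to the robot, and variables do not carry over. Pictures are saved under pics/ and viewed, and the job is handed in when it is done.

```bash
mkdir -p pics; ls
cat > h.py <<'E'
import numpy as np,cv2
from rig import *
def save(f,n): cv2.imwrite('pics/'+n,f['pixels'][:,:,::-1])
def ray(f,uv,z):
    T=np.array(f['extrinsics']);K=np.array(f['K'])
    d=T[:3,:3]@np.linalg.solve(K,[uv[0],uv[1],1]);o=T[:3,3]
    return o+d*(z-o[2])/d[2]
def proj(f,p):
    T=np.array(f['extrinsics']);K=np.array(f['K'])
    c=T[:3,:3].T@(np.array(p)-T[:3,3]);q=K@c;return q[:2]/q[2]
E
python3 - <<'E'
from h import *
np.set_printoptions(precision=1,suppress=True)
print(sense())
for c in ['top','scene']:
    f=grab_frame(c);save(f,c+'0.png');print(c,f['K'],f['extrinsics'])
    for n in ['stop','tray','stem_track','flat_valve','flat_lever','ball_valve','ball_lever','pot','vase','spool']:
        for m in masks_of(c,n)[:2]: 
            r=m['centre'];print(n,round(m['conf'],2),np.round(r),m['pixels'].sum(),ray(f,(r[1],r[0]),30))
print(sense()['clock'])
E
```

```text
pics
{'clock': 0.0, 'qpos': array([ 1.3,  0.4,  1.6,  0. ,  1.2, -0. ]), 'qvel': array([-0.,  0., -0.,  0., -0.,  0.]), 'joint_efforts': array([  0. , -60.5, -34.2,   0. ,   0. ,   0. ]), 'eef_pos': array([141.6, 608.2, 230.6]), 'tcp_rot': array([-3.1, -0. ,  2.9]), 'contact_force': array([0.3, 0.3, 0.3]), 'wrist_torque': array([-0., -0., -0.]), 'opening': 1.0014508675366767}
top [[458.8   0.  320.3]
 [  0.  458.8 238.6]
 [  0.    0.    1. ]] [[   0.1   -1.     0.2  359.1]
 [  -1.    -0.1    0.   -10.1]
 [   0.    -0.2   -1.  1059.8]
 [   0.     0.     0.     1. ]]
stop 0.64 [208. 294.] 253 [642.7  74.6  30. ]
tray 0.89 [295. 211.] 4585 [424.8 238.4  30. ]
stem_track 0.73 [211. 326.] 4923 [641.8   0.   30. ]
flat_valve 0.77 [305. 418.] 639 [ 445.6 -223.3   30. ]
flat_lever 0.49 [303. 417.] 82 [ 448.8 -221.4   30. ]
ball_valve 0.65 [295. 347.] 571 [451.6 -63.7  30. ]
ball_lever 0.52 [289. 345.] 39 [466.  -57.4  30. ]
pot 0.95 [244. 503.] 1417 [ 602.8 -409.8   30. ]
vase 0.83 [202. 164.] 2259 [628.3 379.   30. ]
spool 0.77 [298. 490.] 699 [ 475.1 -383.8   30. ]
scene [[448.9   0.  325. ]
 [  0.  448.9 241.5]
 [  0.    0.    1. ]] [[   0.2    0.7   -0.7 1208.7]
 [   1.    -0.2    0.1 -130.7]
 [  -0.    -0.7   -0.7  761.9]
 [   0.     0.     0.     1. ]]
stop 0.71 [284. 374.] 417 [619.9  84.9  30. ]
stop 0.25 [308. 136.] 2068 [ 578.5 -407.    30. ]
tray 0.86 [223. 416.] 3057 [455.  239.4  30. ]
tray 0.47 [308. 330.] 6496 [662.2 -18.9  30. ]
stem_track 0.7 [309. 329.] 6353 [664.7 -22.4  30. ]
flat_valve 0.81 [252. 226.] 756 [ 456.8 -218.4   30. ]
flat_lever 0.45 [240. 225.] 182 [ 413.9 -218.6   30. ]
ball_valve 0.67 [245. 296.] 630 [468.7 -58.3  30. ]
pot 0.59 [309. 134.] 1931 [ 580.9 -410.5   30. ]
pot 0.57 [230. 297.] 21 [416.7 -48.4  30. ]
vase 0.66 [259. 501.] 3022 [611.1 381.1  30. ]
spool 0.91 [277. 154.] 684 [ 497.7 -375.8   30. ]
1.1
```

View pics/top0.png

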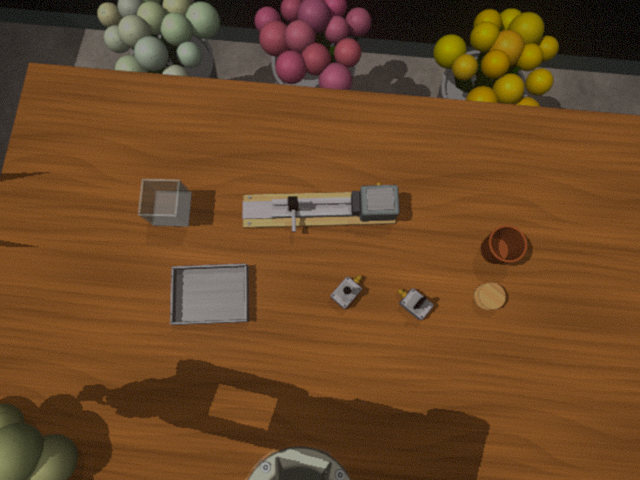

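View pics/scene0.png

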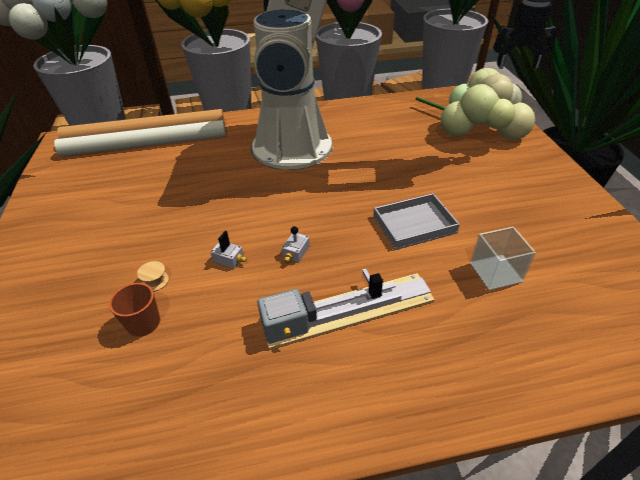

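Run:
```python
import cv2
a=cv2.imread('pics/top0.png')
cv2.imwrite('pics/topA.png',cv2.resize(a[160:260,220:440],None,fx=3.6,fy=3.6,interpolation=cv2.INTER_CUBIC))
cv2.imwrite('pics/topB.png',cv2.resize(a[255:345,160:460],None,fx=2.6,fy=2.6,interpolation=cv2.INTER_CUBIC))
b=cv2.imread('pics/scene0.png')
cv2.imwrite('pics/scA.png',cv2.resize(b[200:380,190:450],None,fx=3,fy=3,interpolation=cv2.INTER_CUBIC))
```

```text
(no output)
```

View pics/topA.png

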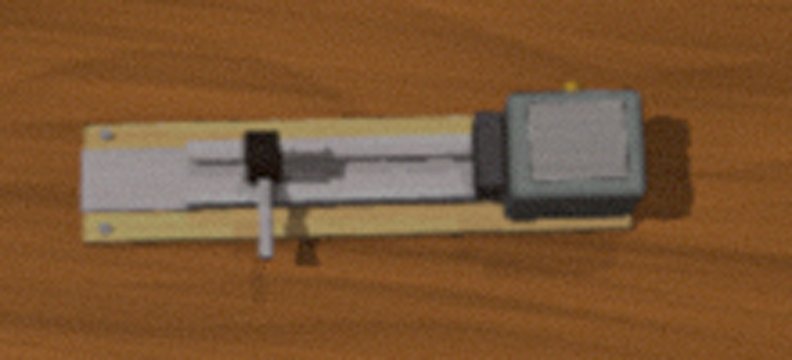

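View pics/topB.png

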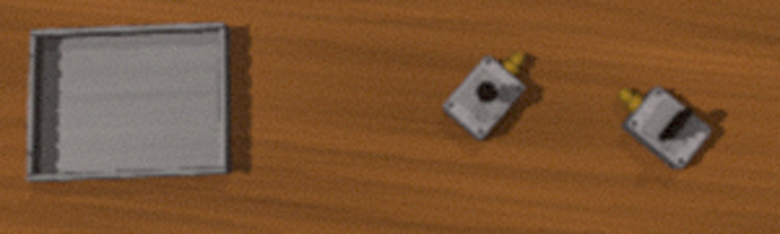

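View pics/scA.png

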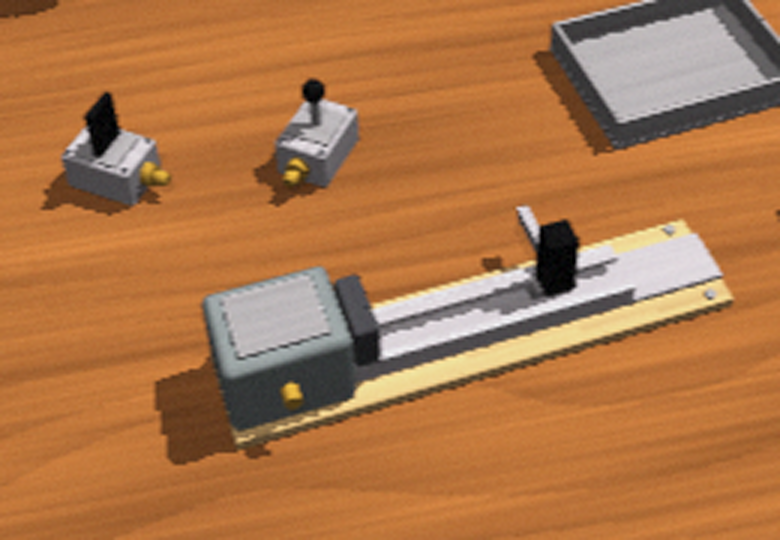

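```bash
cat > fit.py <<'E'
from h import *
from scipy.optimize import least_squares
np.set_printoptions(precision=3,suppress=True)
ft=grab_frame('top');fs=grab_frame('scene')
A=lambda u,v:(u/3.6+220,v/3.6+160)
B=lambda u,v:(u/2.6+160,v/2.6+255)
C=lambda u,v:(u/3+190,v/3+200)
def fit(obs,x0):
    def W(x,p):
        c,s=np.cos(x[2]),np.sin(x[2]);return [x[0]+c*p[0]-s*p[1],x[1]+s*p[0]+c*p[1],p[2]]
    def r(x): return np.concatenate([proj(f,W(x,p))-uv for f,p,uv in obs])
    s=least_squares(r,x0,x_scale=[100,100,1]);return s.x,r(s.x)
if __name__=='__main__':
    t=[(ft,(40,180,10),A(83,126)),(ft,(-40,180,10),A(83,242)),(ft,(-40,-180,10),A(630,228)),
     (fs,(40,180,10),C(732,297)),(fs,(-40,180,10),C(683,222)),(fs,(40,-180,10),C(237,445))]
    print('track',*fit(t,[640,20,0]))
    t=[(ft,(65,85,30),B(33,32)),(ft,(65,-85,30),B(225,25)),(ft,(-65,-85,30),B(229,173)),(ft,(-65,85,30),B(28,180))]
    print('tray',*fit(t,[430,240,0]))
    for n,c,y in [('flat',[(657,88),(712,130),(680,167),(624,124)],.7),('ball',[(490,57),(525,88),(483,138),(445,104)],-.7)]:
        m=[(30,22),(30,-22),(-30,-22),(-30,22)]
        best=min((fit([(ft,(*m[i],35),B(*c[(i+k)%4])) for i in range(4)],[440,-100,y]) for k in range(4)),key=lambda s:abs(s[1]).sum()+ 9*abs(s[0][2]-y))
        print(n,*best)
    f=grab_frame
E
python3 fit.py
```

```text
track [653.241  19.907   0.123] [-0.76  -1.237 -0.944 -0.855 -0.018 -1.281  0.013 -0.204 -1.061 -1.888
 -1.232 -0.81 ]
tray [425.976 242.265   0.133] [-0.478 -0.6    0.87  -0.837 -0.253  0.462 -0.128  0.881]
flat [ 447.005 -219.777    0.966] [ 0.225  0.071 -0.35  -1.28  -0.062 -0.016  0.183  1.189]
ball [458.351 -62.766  -0.643] [-0.099 -1.313  1.212 -0.057 -0.46   0.832 -0.647  0.491]
```

Run:
```python
from fit import *
x=np.array([653.2,19.9]);a=.123;R=np.array([[np.cos(a),-np.sin(a)],[np.sin(a),np.cos(a)]])
def loc(f,uv,z): return R.T@(ray(f,uv,z)[:2]-x)
print('TL',loc(ft,A(245,131),82),'TR',loc(ft,A(278,131),82))
# scene: post top corners
for uv in [(537,229),(570,222),(578,233),(546,239)]: print(loc(fs,C(*uv),82))
print('arm tip',loc(ft,A(266,257),40))
y=25
c=x+R@[0,y];print('stop',c)
s=sense();print(s['eef_pos'],s['tcp_rot'],s['clock'])
```

```text
TL [ 8.009 66.518] TR [ 7.421 46.173]
[-6.612 47.073]
[-5.006 70.341]
[ 5.738 71.417]
[ 3.511 49.293]
arm tip [-62.451  57.084]
stop [650.133  44.711]
[141.754 608.716 231.272] [-3.142  0.     2.913] 1.3
```

```bash
python3 -m inch '[{"gripper":0.06,"tx":-0.038,"ty":-0.025},{"gripper":0.06,"tx":-0.038,"ty":-0.025},{"gripper":0.06,"tx":-0.038,"ty":-0.025},{"gripper":0.06,"tx":-0.038,"ty":-0.025},{"gripper":0.06,"tx":-0.038,"ty":-0.025},{"gripper":0.06,"tx":-0.038,"ty":-0.025},{"gripper":0.06,"tx":-0.038,"ty":-0.025},{"gripper":0.06,"spin":-5}]' 40
```

```text
$[0]: bad value
```

```bash
python3 -m inch '[{"gripper":0.06,"tx":-0.038,"ty":-0.025,"tz":0,"spin":0},{"gripper":0.06,"tx":-0.038,"ty":-0.025,"tz":0,"spin":0},{"gripper":0.06,"tx":-0.038,"ty":-0.025,"tz":0,"spin":0},{"gripper":0.06,"tx":-0.038,"ty":-0.025,"tz":0,"spin":0},{"gripper":0.06,"tx":-0.038,"ty":-0.025,"tz":0,"spin":0},{"gripper":0.06,"tx":-0.038,"ty":-0.025,"tz":0,"spin":0},{"gripper":0.06,"tx":-0.038,"ty":-0.025,"tz":0,"spin":0},{"gripper":0.06,"tx":0,"ty":0,"tz":0,"spin":-5}]' 40
```

```text
clock: 2.1
eef_pos: [364.1, 374.5, 231.5]
tcp_rot: [-3.141, 0.001, 2.997]
contact_force: [-0.6, 0.9, 0.4]
opening: 0.703
```

```bash
python3 -m inch '[{"gripper":0.06,"tx":0,"ty":0,"tz":0,"spin":-7.6},{"gripper":0.06,"tx":0,"ty":0,"tz":0,"spin":-7.6},{"gripper":0.06,"tx":-0.028,"ty":-0.038,"tz":0,"spin":0},{"gripper":0.06,"tx":-0.028,"ty":-0.038,"tz":0,"spin":0},{"gripper":0.06,"tx":-0.028,"ty":-0.038,"tz":0,"spin":0},{"gripper":0.06,"tx":-0.028,"ty":-0.038,"tz":0,"spin":0},{"gripper":0.06,"tx":-0.028,"ty":-0.038,"tz":0,"spin":0},{"gripper":0.06,"tx":-0.028,"ty":-0.038,"tz":0,"spin":0}]' 40
python3 - <<'E'
from h import *
np.set_printoptions(precision=3,suppress=True)
f=grab_frame('wrist');save(f,'w1.png');print(f['extrinsics'])
s=sense();print(s['eef_pos'],s['tcp_rot'],s['clock'],s['qpos'])
E
```

```text
clock: 2.9
eef_pos: [557.2, 170.8, 231.5]
tcp_rot: [3.141, 0.001, -3.018]
contact_force: [0.0, 0.1, 0.2]
opening: 0.701
[[ -0.123   0.943   0.31  477.15 ]
 [  0.992   0.117   0.039 160.646]
 [  0.      0.313  -0.95  373.761]
 [  0.      0.      0.      1.   ]]
[561.737 166.295 231.637] [-3.139  0.004 -3.019] 2.95 [ 0.287  0.291  1.721 -0.004  1.126 -1.404]
```

View pics/w1.png

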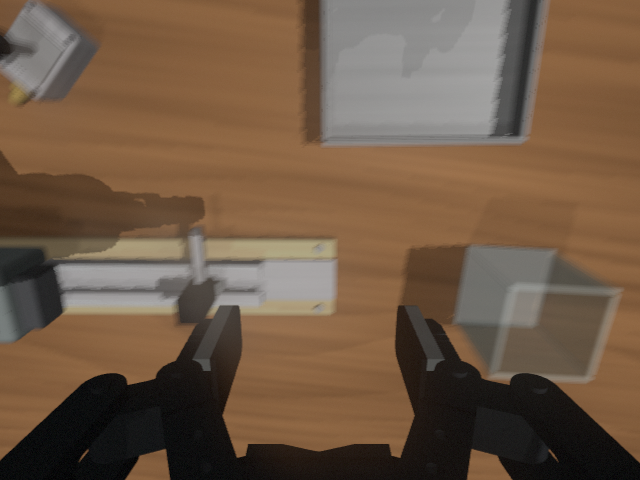

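Run:
```python
from h import *
np.set_printoptions(precision=3,suppress=True)
f=grab_frame('wrist')
f=grab_frame('wrist');save(f,'w2.png');print(f['extrinsics'],f['K'])
import pickle;pickle.dump(f,open('w2.pkl','wb'))
s=sense();print(s['eef_pos'],s['tcp_rot'],s['clock'])
c=f['pixels'][:,:,::-1][180:360,0:360]
cv2.imwrite('pics/w2c.png',cv2.resize(c,None,fx=2.2,fy=2.2,interpolation=cv2.INTER_CUBIC))
```

```text
[[ -0.12    0.942   0.312 479.165]
 [  0.993   0.114   0.036 158.91 ]
 [ -0.001   0.314  -0.949 373.546]
 [  0.      0.      0.      1.   ]] [[401.757   0.    318.096]
 [  0.    401.757 240.421]
 [  0.      0.      1.   ]]
[557.551 170.318 231.134] [-3.141  0.    -3.022] 3.05
```

View pics/w2c.png

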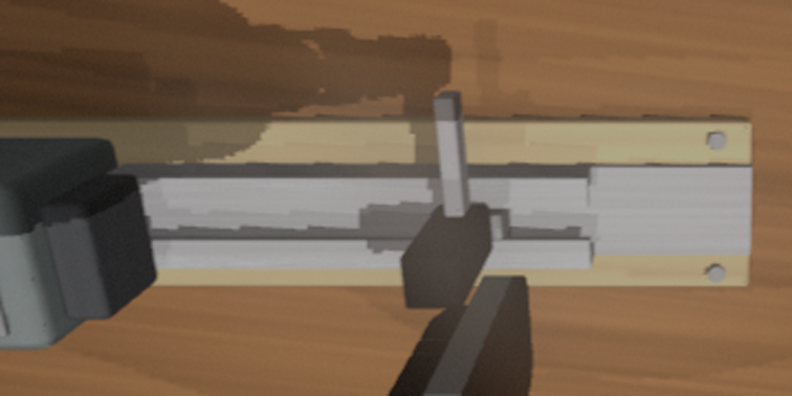

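Run:
```python
from h import *
import pickle;f=pickle.load(open('w2.pkl','rb'))
np.set_printoptions(precision=1,suppress=True)
P=lambda u,v:(u/2.2,v/2.2+180)
a=.123;R=np.array([[np.cos(a),-np.sin(a)],[np.sin(a),np.cos(a)]]);o=np.array([648.3,59.6])
for n,u,v,z in [('base -x+y140',750,120,10),('base +x',749,285,10),('floor end -21,140',751,167,14),('floor +21',751,253,14),('lipend -21,70',590,170,28),('lipend 21,70',591,267,28),('slot',380,239,28),('post++',463,307,82),('post+-',404,307,82),('post--',402,258,82),('armtip',448,92,46),('sweepface top-',138,176,67)]:
    w=ray(f,P(u,v),z);print(n,w,R.T@(w[:2]-o))
```

```text
base -x+y140 [590.3 193.6  10. ] [-41.1 140.1]
base +x [669.1 204.   10. ] [ 38.4 140.8]
floor end -21,140 [610.2 196.6  14. ] [-21.  140.6]
floor +21 [651.  202.2  14. ] [ 20.2 141.2]
lipend -21,70 [614.5 128.5  28. ] [-25.1  72.6]
lipend 21,70 [659.3 132.6  28. ] [19.9 71.1]
slot [656.9  41.6  28. ] [  6.3 -18.9]
post++ [653.3  90.8  82. ] [ 8.8 30.3]
post+- [656.  69.  82.] [8.8 8.4]
post-- [635.8  68.   82. ] [-11.4   9.8]
armtip [582.1  73.3  46. ] [-64.1  21.7]
sweepface top- [621.8 -34.7  67. ] [-37.9 -90.3]
```

```bash
python3 -m inch '[{"gripper":0.06,"tx":-0.019,"ty":-0.0255,"tz":0,"spin":0},{"gripper":0.06,"tx":-0.019,"ty":-0.0255,"tz":0,"spin":0},{"gripper":0.06,"tx":-0.019,"ty":-0.0255,"tz":0.01,"spin":0},{"gripper":0.06,"tx":-0.019,"ty":-0.0255,"tz":0.02,"spin":0},{"gripper":0.06,"tx":0,"ty":0,"tz":0.03,"spin":0},{"gripper":0.06,"tx":0,"ty":0,"tz":0.03,"spin":0},{"gripper":0.06,"tx":0,"ty":0,"tz":0.02,"spin":0},{"gripper":0.06,"tx":0,"ty":0,"tz":0.01,"spin":0}]' 40
python3 - <<'E'
from h import *
np.set_printoptions(precision=3,suppress=True)
f=grab_frame('wrist');f=grab_frame('wrist');save(f,'w3.png')
s=sense();print(s['eef_pos'],s['tcp_rot'],s['clock'],s['qpos'])
E
```

```text
clock: 3.85
eef_pos: [642.1, 81.6, 109.1]
tcp_rot: [3.141, -0.003, -3.017]
contact_force: [-0.5, 0.0, -0.4]
opening: 0.7
[642.73   81.374 110.062] [ 3.141 -0.003 -3.017] 3.95 [ 0.124  0.517  1.675  0.     0.953 -1.572]
```

View pics/w3.png

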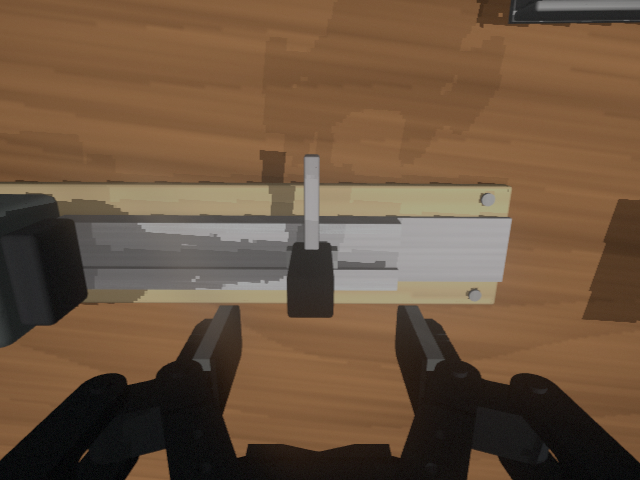

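```bash
python3 -m inch '[{"gripper":0.06,"tx":-0.002,"ty":-0.0035,"tz":0,"spin":0},{"gripper":0.06,"tx":0,"ty":0,"tz":0.015,"spin":0},{"gripper":0.06,"tx":0,"ty":0,"tz":0.02,"spin":0},{"gripper":0.06,"tx":0,"ty":0,"tz":0.018,"spin":0},{"gripper":0.06,"tx":0,"ty":0,"tz":0.01,"spin":0},{"gripper":0.06,"tx":0,"ty":0,"tz":0,"spin":0},{"gripper":0.045,"tx":0,"ty":0,"tz":0,"spin":0},{"gripper":0.03,"tx":0,"ty":0,"tz":0,"spin":0}]' 40
python3 - <<'E'
from h import *
np.set_printoptions(precision=3,suppress=True)
f=grab_frame('wrist');f=grab_frame('wrist');save(f,'w4.png')
s=sense();print(s['eef_pos'],s['tcp_rot'],s['clock'],s['contact_force'],s['opening'])
E
```

```text
clock: 4.75
eef_pos: [647.2, 77.4, 49.3]
tcp_rot: [-3.142, 0.002, -3.018]
contact_force: [0.3, -0.4, 0.2]
opening: 0.369
[647.106  77.425  49.269] [-3.142  0.002 -3.018] 4.85 [-0.161  0.624  0.164] 0.35024768237573395
```

View pics/w4.png

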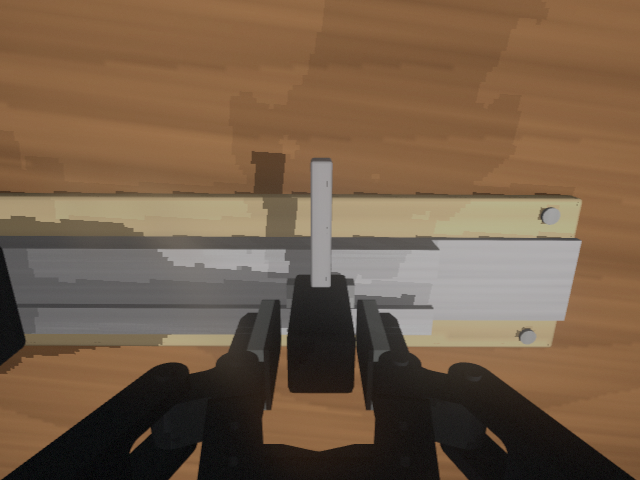

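```bash
python3 -m inch '[{"gripper":0.01,"tx":0,"ty":0,"tz":0,"spin":0},{"gripper":0.01,"tx":0,"ty":0,"tz":0,"spin":0},{"gripper":0.01,"tx":0,"ty":0,"tz":0,"spin":0},{"gripper":0.01,"tx":0,"ty":0,"tz":0,"spin":0},{"gripper":0.01,"tx":0,"ty":0.003,"tz":0,"spin":0},{"gripper":0.01,"tx":0,"ty":0.003,"tz":0,"spin":0},{"gripper":0.01,"tx":0,"ty":0.004,"tz":0,"spin":0},{"gripper":0.01,"tx":0,"ty":0.004,"tz":0,"spin":0}]' 45
python3 -c "
from h import *
s=sense();print(s)"
```

```text
clock: 5.65
eef_pos: [645.5, 90.8, 49.1]
tcp_rot: [-3.141, 0.002, -3.018]
contact_force: [-0.1, -2.7, 5.3]
opening: 0.25
{'clock': 5.65, 'qpos': array([ 1.37936076e-01,  5.98518755e-01,  1.69718991e+00, -1.29139824e-03,
        8.44286455e-01, -1.55602614e+00]), 'qvel': array([ 0.0616703 ,  0.00172473, -0.00131316,  0.00151794,  0.00214595,
        0.05936529]), 'joint_efforts': array([ 1.64806221e+00, -6.59056807e+01, -2.47714984e+01,  1.00507155e+00,
       -5.23995061e-02, -9.38183488e-02]), 'eef_pos': array([645.49645925,  90.78666185,  49.10235734]), 'tcp_rot': array([-3.14064966e+00,  1.61121984e-03, -3.01756895e+00]), 'contact_force': array([-0.12105741, -2.66131261,  5.27430216]), 'wrist_torque': array([-0.80061508, -0.03430501,  0.052492  ]), 'opening': 0.24957084957391382}
```

```bash
python3 -m inch '[{"gripper":0.01,"tx":0,"ty":0.005,"tz":-0.001,"spin":0},{"gripper":0.01,"tx":0,"ty":0.01,"tz":0,"spin":0},{"gripper":0.01,"tx":0,"ty":0.01,"tz":0,"spin":0},{"gripper":0.01,"tx":0,"ty":0.01,"tz":0,"spin":0},{"gripper":0.01,"tx":0,"ty":0.01,"tz":0,"spin":0},{"gripper":0.01,"tx":0,"ty":0.01,"tz":0,"spin":0},{"gripper":0.01,"tx":0,"ty":0.01,"tz":0,"spin":0},{"gripper":0.01,"tx":0,"ty":0.006,"tz":0,"spin":0}]' 45
python3 - <<'E'
from h import *
np.set_printoptions(precision=3,suppress=True)
f=grab_frame('wrist');f=grab_frame('wrist');save(f,'w5.png')
s=sense();print(s['eef_pos'],s['tcp_rot'],s['clock'],s['contact_force'],s['opening'])
E
```

```text
clock: 6.45
eef_pos: [635.6, 162.9, 49.2]
tcp_rot: [3.141, -0.0, -3.017]
contact_force: [-0.0, -0.0, -0.9]
opening: 0.252
[635.654 162.758  49.178] [ 3.141 -0.    -3.017] 6.55 [ 0.179  0.314 -0.542] 0.24547957805522
```

View pics/w5.png

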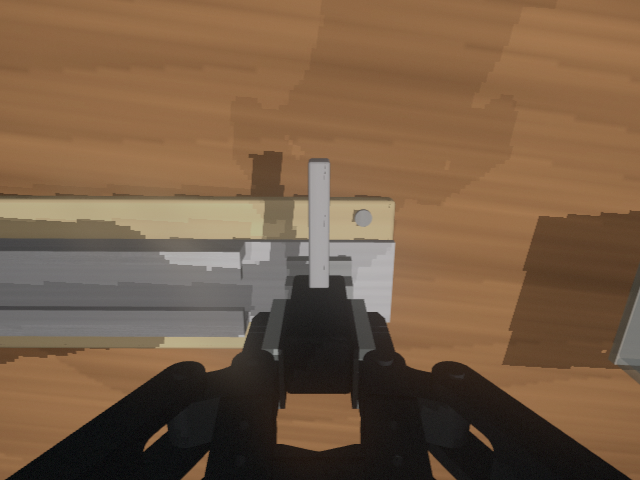

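```bash
python3 -m inch '[{"gripper":0.01,"tx":0,"ty":0,"tz":-0.01,"spin":0},{"gripper":0.01,"tx":0,"ty":0,"tz":-0.02,"spin":0},{"gripper":0.01,"tx":0,"ty":0,"tz":-0.02,"spin":0},{"gripper":0.01,"tx":0,"ty":0,"tz":-0.02,"spin":0},{"gripper":0.01,"tx":0.02,"ty":0.012,"tz":-0.01,"spin":0},{"gripper":0.01,"tx":0.035,"ty":0.020,"tz":0,"spin":0},{"gripper":0.01,"tx":0.035,"ty":0.020,"tz":0,"spin":0},{"gripper":0.01,"tx":0.030,"ty":0.018,"tz":0,"spin":0}]' 45
python3 -m inch '[{"gripper":0.01,"tx":0.03,"ty":0.018,"tz":0,"spin":0},{"gripper":0.01,"tx":0.02,"ty":0.012,"tz":0,"spin":0},{"gripper":0.01,"tx":0.008,"ty":0.005,"tz":0,"spin":0},{"gripper":0.01,"tx":0,"ty":0,"tz":0,"spin":0},{"gripper":0.01,"tx":0,"ty":0,"tz":0,"spin":0},{"gripper":0.01,"tx":0,"ty":0,"tz":0,"spin":0},{"gripper":0.01,"tx":0,"ty":0,"tz":0,"spin":0},{"gripper":0.01,"tx":0,"ty":0,"tz":0,"spin":0}]' 45
python3 - <<'E'
from h import *
np.set_printoptions(precision=3,suppress=True)
f=grab_frame('wrist');save(f,'w6.png');f=grab_frame('top');save(f,'t6.png')
s=sense();print(s['eef_pos'],s['tcp_rot'],s['clock'],s['contact_force'],s['opening'])
E
```

```text
clock: 7.35
eef_pos: [506.6, 216.2, 130.0]
tcp_rot: [3.141, 0.0, -3.019]
contact_force: [0.9, -0.4, -1.8]
opening: 0.248
clock: 8.15
eef_pos: [446.9, 243.6, 129.2]
tcp_rot: [-3.141, -0.0, -3.019]
contact_force: [0.3, -0.2, -2.0]
opening: 0.25
[446.631 243.73  129.184] [-3.142 -0.    -3.018] 8.25 [-0.602 -0.535 -2.967] 0.2504812617931799
```

View pics/w6.png

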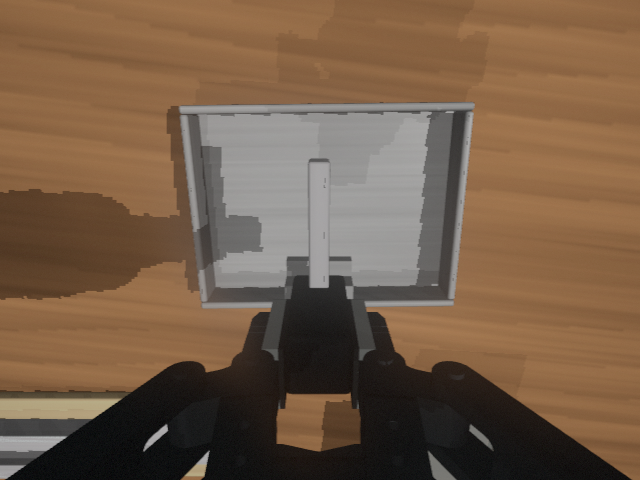

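Run:
```python
from h import *
np.set_printoptions(precision=1,suppress=True)
f=grab_frame('wrist');
P=np.array([ray(f,uv,30)[:2] for uv in [(181,106),(473,103),(454,305),(203,307)]]);print(P,P.mean(0))
d=P[2]-P[1]+P[3]-P[0];print(np.arctan2(d[1],d[0]), np.linalg.norm(d)/2,np.linalg.norm(P[1]-P[0]))
```

```text
[[375.  155.9]
 [352.9 320.6]
 [479.3 339. ]
 [501.4 172.7]] [427.2 247. ]
0.13820936028845515 127.62525261289933 166.25067027704827
```

```bash
python3 -m inch '[{"gripper":0.01,"tx":0,"ty":0.006,"tz":0.01,"spin":-0.9},{"gripper":0.01,"tx":0,"ty":0,"tz":0.02,"spin":0},{"gripper":0.01,"tx":0,"ty":0,"tz":0.02,"spin":0},{"gripper":0.01,"tx":0,"ty":0,"tz":0.02,"spin":0},{"gripper":0.01,"tx":0,"ty":0,"tz":0.01,"spin":0},{"gripper":0.01,"tx":0,"ty":0,"tz":0.004,"spin":0},{"gripper":0.01,"tx":0,"ty":0,"tz":0.0,"spin":0},{"gripper":0.01,"tx":0,"ty":0,"tz":0.0,"spin":0}]' 45
python3 -m inch '[{"gripper":0.01,"tx":0,"ty":0,"tz":0.001,"spin":0},{"gripper":0.01,"tx":0,"ty":0,"tz":0.001,"spin":0},{"gripper":0.01,"tx":0,"ty":0,"tz":0.001,"spin":0},{"gripper":0.01,"tx":0,"ty":0,"tz":0,"spin":0},{"gripper":0.01,"tx":0,"ty":0,"tz":0,"spin":0},{"gripper":0.01,"tx":0,"ty":0,"tz":0.0,"spin":0},{"gripper":0.01,"tx":0,"ty":0,"tz":0.0,"spin":0},{"gripper":0.01,"tx":0,"ty":0,"tz":0.0,"spin":0}]' 45
```

```text
clock: 9.1
eef_pos: [446.0, 250.2, 45.8]
tcp_rot: [3.141, 0.001, -3.002]
contact_force: [0.3, 0.2, -2.2]
opening: 0.252
clock: 9.9
eef_pos: [445.6, 249.9, 42.3]
tcp_rot: [-3.142, 0.0, -3.002]
contact_force: [-0.1, -0.3, -2.6]
opening: 0.248
```

```bash
python3 -m inch '[{"gripper":0.01,"tx":0,"ty":0,"tz":0.001,"spin":0},{"gripper":0.01,"tx":0,"ty":0,"tz":0.001,"spin":0},{"gripper":0.01,"tx":0,"ty":0,"tz":0,"spin":0},{"gripper":0.01,"tx":0,"ty":0,"tz":0,"spin":0},{"gripper":0.01,"tx":0,"ty":0,"tz":0,"spin":0},{"gripper":0.01,"tx":0,"ty":0,"tz":0.0,"spin":0},{"gripper":0.01,"tx":0,"ty":0,"tz":0.0,"spin":0},{"gripper":0.01,"tx":0,"ty":0,"tz":0.0,"spin":0}]' 45
```

```text
clock: 10.7
eef_pos: [445.6, 249.9, 40.3]
tcp_rot: [-3.142, -0.0, -3.002]
contact_force: [-0.2, 0.2, -2.4]
opening: 0.252
```

```bash
python3 -m inch '[{"gripper":0.01,"tx":0,"ty":0,"tz":0.0005,"spin":0},{"gripper":0.01,"tx":0,"ty":0,"tz":0.0005,"spin":0},{"gripper":0.01,"tx":0,"ty":0,"tz":0.0005,"spin":0},{"gripper":0.01,"tx":0,"ty":0,"tz":0,"spin":0},{"gripper":0.01,"tx":0,"ty":0,"tz":0,"spin":0},{"gripper":0.01,"tx":0,"ty":0,"tz":0.0,"spin":0},{"gripper":0.01,"tx":0,"ty":0,"tz":0.0,"spin":0},{"gripper":0.01,"tx":0,"ty":0,"tz":0.0,"spin":0}]' 45
```

```text
clock: 11.5
eef_pos: [445.7, 250.0, 40.0]
tcp_rot: [3.141, 0.0, -3.002]
contact_force: [-4.5, -1.2, 16.4]
opening: 0.251
```

```bash
python3 -m inch '[{"gripper":0.01,"tx":0,"ty":0,"tz":-0.0008,"spin":0},{"gripper":0.01,"tx":0,"ty":0,"tz":0,"spin":0},{"gripper":0.026,"tx":0,"ty":0,"tz":0,"spin":0},{"gripper":0.03,"tx":0,"ty":0,"tz":0,"spin":0},{"gripper":0.04,"tx":0,"ty":0,"tz":0,"spin":0},{"gripper":0.05,"tx":0,"ty":0,"tz":0.0,"spin":0},{"gripper":0.05,"tx":0,"ty":0,"tz":0.0,"spin":0},{"gripper":0.05,"tx":0,"ty":0,"tz":0.0,"spin":0}]' 20
python3 - <<'E'
from h import *
f=grab_frame('wrist');save(f,'w7.png');f=grab_frame('scene');save(f,'s7.png')
E
```

```text
clock: 12.3
eef_pos: [445.6, 249.9, 39.5]
tcp_rot: [-3.142, -0.0, -3.002]
contact_force: [-0.6, -0.7, 0.4]
opening: 0.583
```

View pics/w7.png

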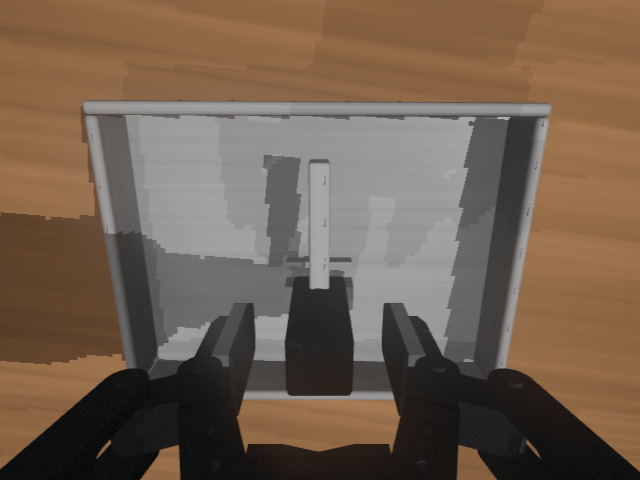

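View pics/s7.png

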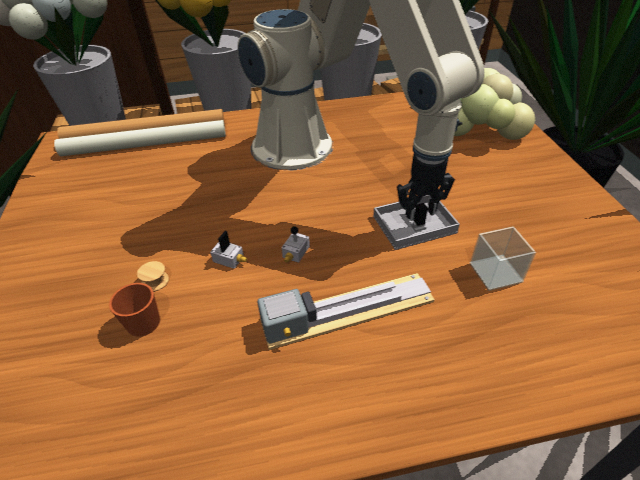

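```bash
python3 -m inch '[{"gripper":0.05,"tx":0,"ty":0,"tz":-0.01,"spin":0},{"gripper":0.05,"tx":0,"ty":0,"tz":-0.02,"spin":0},{"gripper":0.05,"tx":0,"ty":0,"tz":-0.03,"spin":0},{"gripper":0.05,"tx":0,"ty":0,"tz":-0.04,"spin":0},{"gripper":0.05,"tx":0,"ty":0,"tz":-0.04,"spin":0},{"gripper":0.0,"tx":0,"ty":0,"tz":-0.04,"spin":0},{"gripper":0.0,"tx":0,"ty":0,"tz":0.0,"spin":8.5},{"gripper":0.0,"tx":0,"ty":0,"tz":0.0,"spin":8.5}]' 20
python3 -m inch '[{"gripper":0.0,"tx":0,"ty":0,"tz":0,"spin":8.5},{"gripper":0.0,"tx":0,"ty":0,"tz":0,"spin":8.5},{"gripper":0.0,"tx":0,"ty":0,"tz":0,"spin":8.5},{"gripper":0.0,"tx":0,"ty":0,"tz":0,"spin":8.5},{"gripper":0.0,"tx":0,"ty":0,"tz":0,"spin":8.5},{"gripper":0.0,"tx":0,"ty":0,"tz":0,"spin":8.5},{"gripper":0.0,"tx":0,"ty":0,"tz":0.0,"spin":8.5},{"gripper":0.0,"tx":0,"ty":0,"tz":0.0,"spin":8.5}]' 20
python3 -m inch '[{"gripper":0.0,"tx":0,"ty":0,"tz":0,"spin":8.5},{"gripper":0.0,"tx":0,"ty":0,"tz":0,"spin":8.5},{"gripper":0.0,"tx":0,"ty":0,"tz":0,"spin":8.5},{"gripper":0.0,"tx":0,"ty":0,"tz":0,"spin":8.5},{"gripper":0.0,"tx":0,"ty":0,"tz":0,"spin":8.5},{"gripper":0.0,"tx":0,"ty":0,"tz":0,"spin":5.1},{"gripper":0.0,"tx":0,"ty":0,"tz":0.0,"spin":0},{"gripper":0.0,"tx":0,"ty":0,"tz":0.0,"spin":0}]' 20
python3 -c "
from h import *
s=sense();print(s['qpos'],s['tcp_rot'],s['eef_pos'])
f=grab_frame('top');save(f,'t8.png')"
```

```text
clock: 13.2
eef_pos: [446.3, 250.3, 222.1]
tcp_rot: [3.139, 0.003, 2.979]
contact_force: [-1.3, 0.7, -0.2]
opening: 0.081
clock: 14.0
eef_pos: [445.5, 249.8, 220.3]
tcp_rot: [3.141, -0.0, 1.791]
contact_force: [-0.2, 0.8, -0.2]
opening: -0.001
clock: 14.8
eef_pos: [445.6, 249.9, 220.1]
tcp_rot: [3.141, -0.0, 0.97]
contact_force: [0.3, 0.2, 1.0]
opening: -0.002
[ 5.08160076e-01  1.87180485e-01  1.88629546e+00 -1.16903255e-05
  1.06767928e+00  1.10943758e+00] [ 3.14138876e+00 -3.87127913e-04  9.69524495e-01] [445.55916223 249.86514655 220.07210476]
```

View pics/t8.png

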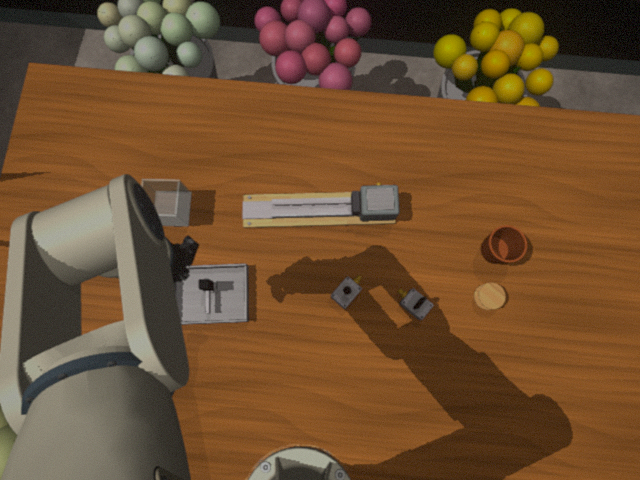

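```bash
python3 -m inch '[{"gripper":0.0,"tx":-0.02,"ty":0.012,"tz":0,"spin":0},{"gripper":0.0,"tx":-0.037,"ty":0.022,"tz":0,"spin":0},{"gripper":0.0,"tx":-0.037,"ty":0.022,"tz":0,"spin":0},{"gripper":0.0,"tx":-0.037,"ty":0.022,"tz":0,"spin":0},{"gripper":0.0,"tx":-0.037,"ty":0.022,"tz":0,"spin":0},{"gripper":0.0,"tx":-0.037,"ty":0.022,"tz":0,"spin":0},{"gripper":0.0,"tx":-0.037,"ty":0.022,"tz":0.0,"spin":0},{"gripper":0.0,"tx":-0.037,"ty":0.022,"tz":0.0,"spin":0}]' 20
python3 -m inch '[{"gripper":0.0,"tx":-0.037,"ty":0.022,"tz":0,"spin":0},{"gripper":0.0,"tx":-0.037,"ty":0.022,"tz":0,"spin":0},{"gripper":0.0,"tx":-0.037,"ty":0.022,"tz":0,"spin":0},{"gripper":0.0,"tx":-0.037,"ty":0.022,"tz":0,"spin":0},{"gripper":0.0,"tx":-0.02,"ty":0.013,"tz":0,"spin":0},{"gripper":0.0,"tx":0,"ty":0,"tz":0,"spin":0},{"gripper":0.0,"tx":0,"ty":0,"tz":0.0,"spin":0},{"gripper":0.0,"tx":0,"ty":0,"tz":0.0,"spin":0}]' 20
python3 - <<'E'
from h import *
np.set_printoptions(precision=3,suppress=True)
s=sense();print(s['qpos'],s['tcp_rot'],s['eef_pos'])
f=grab_frame('wrist');save(f,'w9.png')
import pickle;pickle.dump(f,open('w9.pkl','wb'))
for n in ['flat_lever','ball_lever','flat_valve']:
  for m in masks_of('wrist',n)[:2]: print(n,m['conf'],m['centre'],m['pixels'].sum())
E
```

```text
clock: 15.65
eef_pos: [423.4, -75.7, 220.0]
tcp_rot: [3.141, -0.0, 0.969]
contact_force: [0.2, 0.2, 0.3]
opening: 0.0
clock: 16.45
eef_pos: [411.3, -268.7, 219.5]
tcp_rot: [-3.141, -0.0, 0.968]
contact_force: [0.4, 0.6, 0.4]
opening: 0.0
[-0.582  0.157  1.925  0.     1.06   0.021] [-3.141 -0.     0.968] [ 411.325 -268.683  219.528]
flat_lever 0.58 [135.3, 324.6] 539
ball_lever 0.24 [127.2, 323.1] 4734
flat_valve 0.72 [124.1, 322.2] 4812
```

View pics/w9.png

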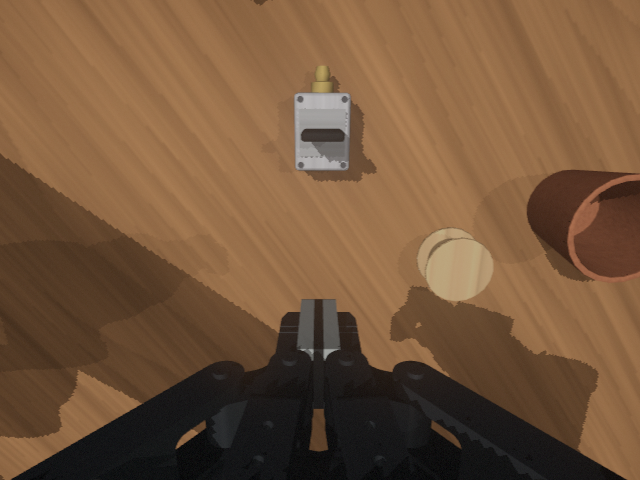

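Run:
```python
from h import *
np.set_printoptions(precision=1,suppress=True)
import pickle;f=pickle.load(open('w9.pkl','rb'))
P=np.array([ray(f,uv,35)[:2] for uv in [(295,93),(350,93),(349,170),(296,170)]]);print(P,P.mean(0))
c=P.mean(0);t=sense()['eef_pos'][:2];a=.967;X=np.array([np.cos(a),np.sin(a)]);Y=np.array([np.sin(a),-np.cos(a)])
print((c-t)@X,(c-t)@Y); d=P[0]-P[3]+P[1]-P[2];print(np.arctan2(d[1],d[0]))
for uv in [(302,134),(345,135),(322,131),(322,141)]:
    w=ray(f,uv,80)[:2];print(uv,(w-t)@X,(w-t)@Y)
```

```text
[[ 448.2 -183.6]
 [ 482.8 -207.4]
 [ 450.2 -256. ]
 [ 414.8 -231.7]] [ 449.  -219.7]
61.6674956868128 2.8843326332356276
0.9713580729177345
(302, 134) 63.13593365084003 -11.535654965185218
(345, 135) 62.50503083720522 17.68475337232752
(322, 131) 65.1169986193057 2.0404208280804936
(322, 141) 58.521107439895 2.0666170215342436
```

```bash
python3 -m inch '[{"gripper":0.0,"tx":0,"ty":0.003,"tz":0.02,"spin":0},{"gripper":0.0,"tx":0,"ty":0,"tz":0.035,"spin":0},{"gripper":0.0,"tx":0,"ty":0,"tz":0.035,"spin":0},{"gripper":0.0,"tx":0.01,"ty":0,"tz":0.035,"spin":0},{"gripper":0.0,"tx":0.01,"ty":0,"tz":0.02,"spin":0},{"gripper":0.0,"tx":0.01,"ty":0,"tz":0.0085,"spin":0},{"gripper":0.0,"tx":0,"ty":0,"tz":0.0,"spin":0},{"gripper":0.0,"tx":0,"ty":0,"tz":0.0,"spin":0}]' 20
python3 - <<'E'
from h import *
s=sense();print(s['eef_pos'],s['contact_force'])
f=grab_frame('wrist');save(f,'w10.png')
E
```

```text
clock: 17.45
eef_pos: [431.7, -246.7, 67.0]
tcp_rot: [3.14, 0.0, 0.968]
contact_force: [0.1, -0.0, 1.1]
opening: -0.0
[ 431.71652731 -246.7284699    66.9557662 ] [ 0.11567918 -0.02442544  1.06191205]
```

View pics/w10.png

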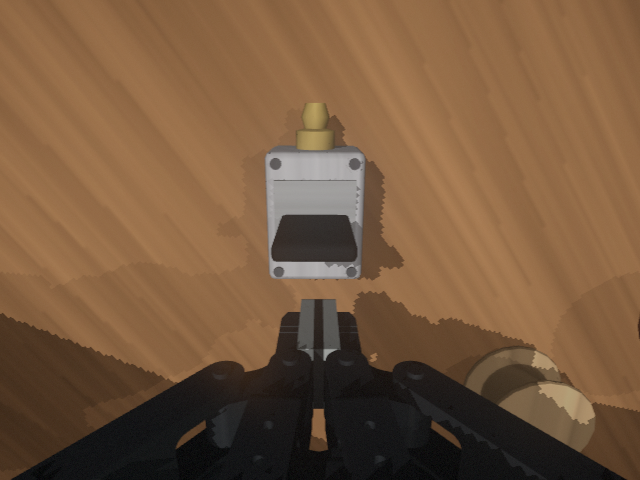

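```bash
python3 -m inch '[{"gripper":0.0,"tx":0.004,"ty":0,"tz":0,"spin":0},{"gripper":0.0,"tx":0.004,"ty":0,"tz":0,"spin":0},{"gripper":0.0,"tx":0.004,"ty":0,"tz":0,"spin":0},{"gripper":0.0,"tx":0.004,"ty":0,"tz":0,"spin":0},{"gripper":0.0,"tx":0.004,"ty":0,"tz":0,"spin":0},{"gripper":0.0,"tx":0.003,"ty":0,"tz":0,"spin":0},{"gripper":0.0,"tx":0.003,"ty":0,"tz":0.0,"spin":0},{"gripper":0.0,"tx":0.002,"ty":0,"tz":0.0,"spin":0}]' 20
python3 - <<'E'
from h import *
s=sense();print(s['eef_pos'],s['contact_force'])
f=grab_frame('wrist');save(f,'w11.png')
E
```

```text
clock: 18.3
eef_pos: [446.9, -223.5, 66.0]
tcp_rot: [-3.141, 0.0, 0.967]
contact_force: [-2.0, -2.4, -0.8]
opening: -0.003
[ 446.87235268 -223.54340667   65.97903074] [-2.0291178  -2.38233711 -0.79226934]
```

View pics/w11.png

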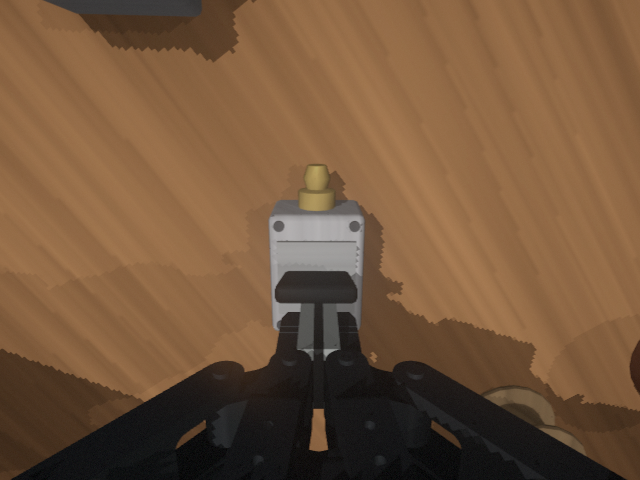

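```bash
python3 -m inch '[{"gripper":0.0,"tx":0.002,"ty":0,"tz":0,"spin":0},{"gripper":0.0,"tx":0.001,"ty":0,"tz":0,"spin":0},{"gripper":0.0,"tx":0.001,"ty":0,"tz":0,"spin":0},{"gripper":0.0,"tx":0,"ty":0,"tz":0,"spin":0},{"gripper":0.0,"tx":0,"ty":0,"tz":0,"spin":0},{"gripper":0.0,"tx":0,"ty":0,"tz":0,"spin":0},{"gripper":0.0,"tx":0,"ty":0,"tz":0.0,"spin":0},{"gripper":0.0,"tx":0,"ty":0,"tz":0.0,"spin":0}]' 20
python3 -c "
from h import *
f=grab_frame('scene');save(f,'s12.png');f=grab_frame('wrist');save(f,'w12.png')"
```

```text
clock: 19.15
eef_pos: [449.0, -220.3, 66.1]
tcp_rot: [-3.141, 0.0, 0.967]
contact_force: [-1.7, -2.7, -0.8]
opening: 0.003
```

View pics/s12.png

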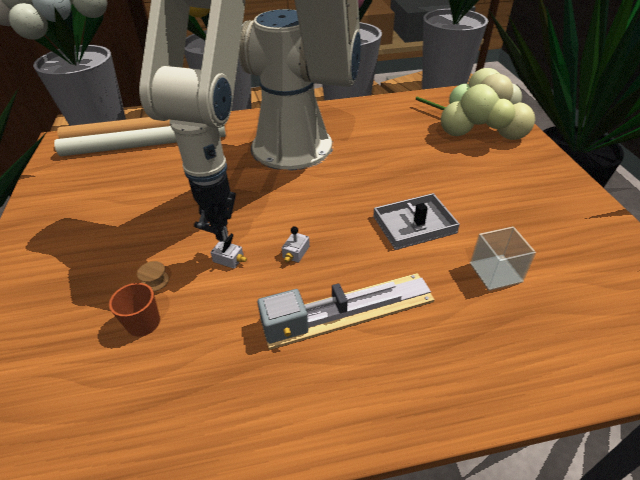

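```bash
python3 -m inch '[{"gripper":0.0,"tx":0.001,"ty":0,"tz":0,"spin":0},{"gripper":0.0,"tx":0.001,"ty":0,"tz":0,"spin":0},{"gripper":0.0,"tx":0.001,"ty":0,"tz":0,"spin":0},{"gripper":0.0,"tx":0,"ty":0,"tz":0,"spin":0},{"gripper":0.0,"tx":0,"ty":0,"tz":0,"spin":0},{"gripper":0.0,"tx":0,"ty":0,"tz":0,"spin":0},{"gripper":0.0,"tx":0,"ty":0,"tz":0.0,"spin":0},{"gripper":0.0,"tx":0,"ty":0,"tz":0.0,"spin":0}]' 20
```

```text
clock: 20.05
eef_pos: [450.8, -218.0, 66.1]
tcp_rot: [-3.142, 0.0, 0.967]
contact_force: [-3.2, -4.4, -0.6]
opening: 0.002
```

```bash
python3 -m inch '[{"gripper":0.0,"tx":0.001,"ty":0,"tz":0,"spin":0},{"gripper":0.0,"tx":0.001,"ty":0,"tz":0,"spin":0},{"gripper":0.0,"tx":0,"ty":0,"tz":0,"spin":0},{"gripper":0.0,"tx":0,"ty":0,"tz":0,"spin":0},{"gripper":0.0,"tx":0,"ty":0,"tz":0,"spin":0},{"gripper":0.0,"tx":0,"ty":0,"tz":0,"spin":0},{"gripper":0.0,"tx":0,"ty":0,"tz":0.0,"spin":0},{"gripper":0.0,"tx":0,"ty":0,"tz":0.0,"spin":0}]' 20
python3 -c "
from h import *
f=grab_frame('scene');save(f,'s13.png');f=grab_frame('wrist');save(f,'w13.png')
cv2.imwrite('pics/s13c.png',cv2.resize(cv2.imread('pics/s13.png')[190:380,190:450],None,fx=3,fy=3,interpolation=2))"
```

```text
clock: 20.85
eef_pos: [451.1, -217.4, 66.0]
tcp_rot: [-3.141, 0.002, 0.968]
contact_force: [-7.3, -13.6, -0.8]
opening: 0.001
```

View pics/s13c.png

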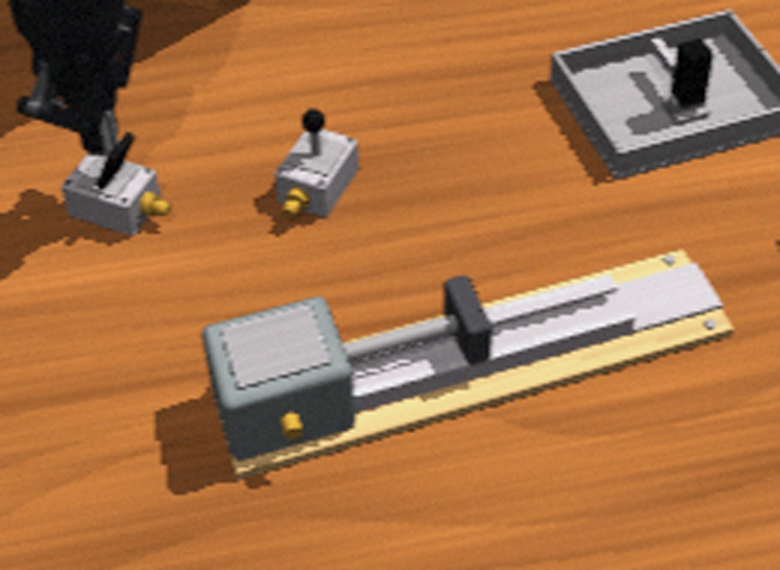

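View pics/w13.png

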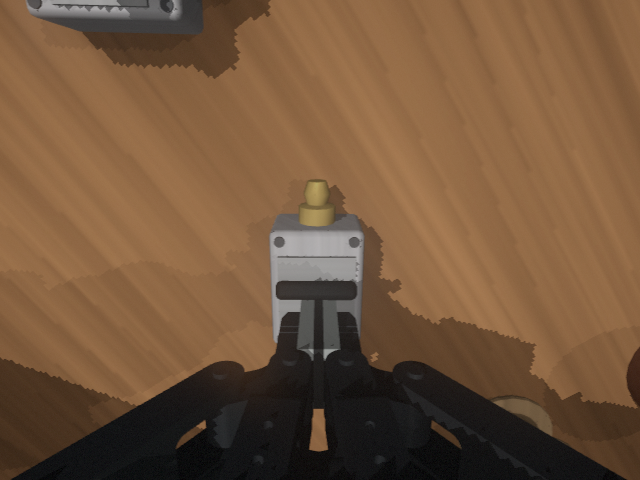

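```bash
python3 -m inch '[{"gripper":0.0,"tx":0,"ty":0,"tz":0,"spin":0},{"gripper":0.0,"tx":0,"ty":0,"tz":0,"spin":0},{"gripper":0.0,"tx":-0.008,"ty":0,"tz":0,"spin":0},{"gripper":0.0,"tx":-0.012,"ty":0,"tz":0,"spin":0},{"gripper":0.0,"tx":-0.015,"ty":0,"tz":0,"spin":0},{"gripper":0.0,"tx":-0.015,"ty":0,"tz":0,"spin":0},{"gripper":0.0,"tx":-0.01,"ty":0,"tz":0.0,"spin":0},{"gripper":0.0,"tx":0,"ty":0,"tz":0.0,"spin":0}]' 20
python3 -m inch '[{"gripper":0.0,"tx":0,"ty":0,"tz":-0.02,"spin":0},{"gripper":0.0,"tx":0,"ty":0,"tz":-0.03,"spin":0},{"gripper":0.0,"tx":0,"ty":0,"tz":-0.03,"spin":0},{"gripper":0.0,"tx":0,"ty":0,"tz":-0.03,"spin":0},{"gripper":0.0,"tx":0,"ty":0,"tz":-0.03,"spin":0},{"gripper":0.0,"tx":0,"ty":0,"tz":-0.01,"spin":0},{"gripper":0.0,"tx":0,"ty":0,"tz":0.0,"spin":0},{"gripper":0.0,"tx":0,"ty":0,"tz":0.0,"spin":0}]' 20
python3 -c "
from h import *
f=grab_frame('scene');save(f,'s14.png');f=grab_frame('wrist');save(f,'w14.png')"
```

```text
clock: 21.75
eef_pos: [417.5, -266.5, 66.2]
tcp_rot: [3.141, -0.0, 0.965]
contact_force: [0.7, 0.3, 0.5]
opening: -0.0
clock: 22.55
eef_pos: [417.5, -265.1, 215.1]
tcp_rot: [-3.141, -0.0, 0.967]
contact_force: [0.9, 0.3, -0.3]
opening: -0.003
```

View pics/s14.png

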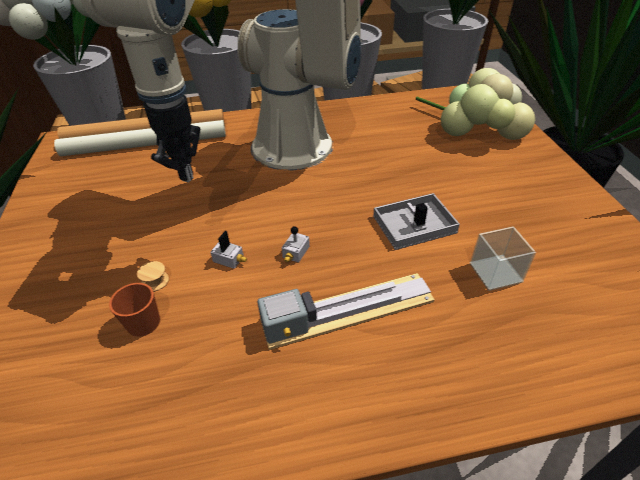

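View pics/w14.png

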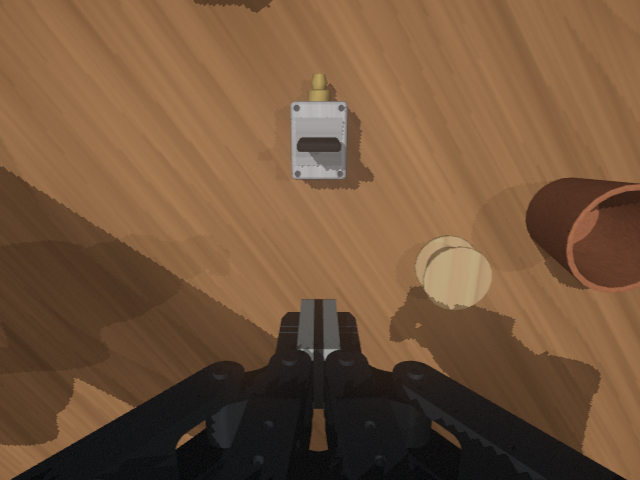

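```bash
python3 -c "
from rig import *
print(sense()['clock'],sense()['contact_force']);print(sign_off())"
```

```text
22.65 [ 0.83356449  0.98688021 -0.62035801]
the job is handed in; nothing more can be done
None
```

I did the whole job in the order asked and handed it in at 22.65 s of the 64 s allowed; `sign_off` gives no verdict.

- **Stop post:** I slid it about 86 mm along the track to the open end and lifted it off there. It now stands upright in the steel tray with its arm along the tray's -x. The wrist picture showed its foot clear of the lips before the lift. The later scene and top pictures show it still standing in the tray.
- **Sweeper:** I then pushed the flat lever towards its brass fitting until it came up against its stop. The force rose from about 5 N to 15 N and the lever would go no further. I held it there for about a second and released it. The scene picture showed the sweeper block run out along the empty track.
- **Last pictures:** The flat lever is upright again and the sweeper is back at the housing. The ball lever is upright, and the pot, vase and spool look unmoved. The arm is clear of everything and reads about 1 N.

My first fit of the track was off: I centred its base at the track's origin, which put the stop outside its stated range. I corrected this from the pictures before any contact. No other check failed or disagreed. The levers and the pot, vase and spool were judged by eye from the pictures, not measured.

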